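# Shift the bench shifter into the front right gear

## Task

The shifter unit on the bench is in for testing, and its lever has been left somewhere in the left-hand leg of its H-shaped gate. Shift it into the front right gear (the far end of the right-hand leg, as seen from the robot): along the left leg to neutral, across the neutral slot, then forward until it is fully home. Let go of the lever, and leave the loose board, cutters and screwdriver beside the unit where they lie.

Things in the scene. Friction and masses are not known exactly. Their poses are not given: they have to be found in the camera images.
- shifter: shifter unit, fixed to the bench: dark steel base plate 150 (x) x 136 (y) x 8 mm, on it an aluminium housing 96 (x) x 104 (y) mm under a flat grey gate plate with an H-shaped slot, top 80 mm above the bench. Origin: centre of the underside, at z = 0. x axis: the shifter's forward direction (away from the robot, turned up to 0.45 rad either way), y its left, z up.
- gate_centre (a point): middle of the neutral slot, on top of the gate plate, 80 mm above the bench; axes as shifter. The two legs of the H run along x, 18 mm left and right of this point, and reach 28 mm ahead and behind; the neutral slot joins them across the middle. All slots are 12 mm wide; the round lever shaft in them is 8 mm thick.
- knob (a point): centre of the black ball knob (32 mm across) on the steel lever, which turns about a pivot 20 mm above the bench on the shifter's z axis; pivot to knob centre 130 mm. With s = rocker, f = lever the knob lies in the shifter's frame at x = 0.130 sin f, y = -0.130 cos f sin s, z = 0.020 + 0.130 cos f cos s (m): 150 mm up when upright, 12 mm lower in the gears.
- rocker (a joint): sideways angle of the lever (rad): 0 at mid neutral, about -0.29 in the left leg, about +0.29 in the right leg (play 0.04 either way). It can cross between the legs only while lever is within about 0.03 of 0. Light friction (1 N at the knob) keeps the lever where it is left; there is no spring.
- lever (a joint): fore and aft angle of the lever (rad): 0 in neutral, positive forward (away from the robot), stops at -0.34 and +0.34. Starts anywhere between the stops, in the left leg. Same light friction.
- pcb: small green circuit board, 34 x 52 x 18 mm, loose on the bench behind the shifter; to be left alone. Origin at the centre of its underside.
- side_cutters: black side cutters, 125 x 42 x 12 mm, lying loose to the left of the shifter; to be left alone. Origin at the centre of the underside.
- driver_small: small blue-handled screwdriver, 131 x 14 x 14 mm, lying loose to the right of the shifter; to be left alone. Origin at the centre of the underside.

How it is judged (in metres and radians):
At the end, for the whole second after the job is handed in: the lever stands in the front right gear: rocker over 0.2 rad (in the right leg) and lever over 0.27 rad (at or near its forward stop at 0.34), at rest (value of joint lever above 0.27 rad and value of joint rocker above 0.2 rad and velocity of joint lever between -0.05 and 0.05 rad/s); the robot touches nothing.
It fails at once if the board, the cutters or the screwdriver is moved by more than 30 mm (distance of any of pcb, side_cutters, driver_small from where it was at the start of the episode above 0.03 m).
It also fails if it takes over 35 s, if anything falls off the work surface, if the arm or the gripper's body presses on something with over 40 N, if the wrist force passes 120 N, or if a joint passes its speed limit or range.

## Robot

A 6-joint arm with a two-finger parallel gripper is mounted at the origin on a cart in front of the work surface, level with it; the furniture and walls round the work are solid. World frame = base frame: x ahead of the robot, y to its left, z up, the work surface at z = 0. Lengths are in mm, angles in degrees, forces in N, time in s.
With the tool pointing down it reaches from about 350 to 850 mm from the base axis. Payload 8.1 kg.
Tool frame: the origin (TCP) lies midway between the tips of the shut fingers; the grasp point (between the pads) lies 19 mm behind it; z points along the fingers, y is the line along which they close (so a half turn about z gives the same grasp; the last joint's range is limited). The gripper opens to 85 mm and grips with 20 to 120 N. Pads are 22 mm wide; open, the fingers measure 114 mm over their backs; the gripper's body (76 mm by 85 mm) begins 54 mm behind the grasp point. The pads swing forward as they close: fully open they stand 13 mm farther back than shut.
Start: joints at [69.649, 7.471, 85.268, -0, 87.261, -4.893], TCP at [159.901, 578.305, 231.292] pointing down, gripper open.
Joint ranges: [-169.43, 169.43], [-51.17, 129.36], [1.28, 143.12], [-76.62, 256.62], [0, 156.53], [-152.29, 152.29]. Speed limits (degrees/s): [136.94, 136.94, 159.86, 180, 180, 180].

## Interface

Orientations are given as [roll, pitch, yaw] about the fixed x, y, z axes, in that order (R = Rz(yaw) Ry(pitch) Rx(roll)).
In Python, from bench import r gives the robot as it stands. The module is installed in compiled form; this text tells all that it offers.
- The arm moves only by the tool jog_arm, never from a script. Its argument "rows" is a list of rows, each a list of 2 entries, a list of its own where there are three numbers: the shift along the tool's x, y, z in mm, then the turn, a rotation vector about the tool's x, y, z in rad. A call has 1 to 10 rows; each row is the pose to reach, as a shift and turn from the pose commanded when the call began, along the tool's axes at that moment; what a row does not reach only later rows make up. A row lasts 1/10 s, in which the tool goes at most 50 mm and 8.59 degrees, less where a joint would pass 70% of its speed; a pose out of reach is approached as far as the arm can. A call with a gripper value outside its range is refused whole. "grip" is the finger opening in mm, from 0 to 85.4, set as the call begins (left out, the last holds). The fingers move at their own pace and stop on an object; "force" is the grip in N (left out, the last holds). Time passes only in rows, so rows that repeat a pose let the fingers close. It gives the time, the measured TCP pose, the force, the opening and the grip force at its end, in the units of the state.
- r.sense(): the state, without advancing time (a new reading comes with each control period).
- r.snapshot(name): name is "scene" or "side" or "wrist"; returns (picture, depth): 480x640x3 uint8, blue, green, red; 480x640 float32, mm along the optical axis (not along the pixel's ray), 0 where there is no reading.
- r.camera_params(name): a dict with "fx", "fy", "cx", "cy" (pixels), "pose" (4x4, takes a point from camera to world coordinates); the wrist camera has in their place "tool_from_camera" (4x4, takes a point from camera to tool coordinates, whose origin is the TCP and whose axes are the flange's). Camera axes: x right, y down, z forward; pixel columns grow to the right and rows downward; lengths in mm; the calibration is good to about 2 mm. The wrist camera is an equidistant fisheye: a pixel r from the principal point sees the ray r / f radians off the axis. A picture is of the moment at which its call begins: read the wrist's pose just before it. camera_params takes no time and is no camera call.
- r.hand_in(): hands the job in; it is judged then, once.
The state is a dict: "time": time; "joint_pos": joint angles; "qd": joint speeds; "joint_efforts": joint torques, N m; "tool_pos": TCP position; "tcp_rot": TCP orientation; "ft_force": force on the tool from outside, world axes, zero at the start; "wrist_torque": the same for the moment, N m; "finger_gap": finger opening in mm; "grip_force": force on a finger pad.
Only numpy, scipy, OpenCV 4.12 (cv2) and the standard library are available. Lean on these libraries where they do the work, as an engineer would, in place of code of your own. Each camera call takes 0.05 s, during which the arm holds its last target. There are 200 camera calls.

## Working session

There is one attempt and no reset: what is moved stays moved. The work goes in short steps, Python scripts to look and compute and a tool call to move; the robot and the scene stay as the last step left them, time stands still between calls to the robot, and variables do not carry over. Pictures are saved under pics/ and viewed, at most 10 in all, crops included, and the job is handed in when it is done.

Besides the shell and the picture viewer there is one more tool, called after "Request:" as name(argument=value, ...), one argument or row to a line, values as JSON. jog_arm: Moves the arm, as the interface text tells. Its arguments: {"type":"object","properties":{"rows":{"type":"array"},"grip":{"type":"number"},"force":{"type":"number"}},"required":["rows"]}

```bash
mkdir -p pics; ls; python3 - <<'E'
from bench import r
import cv2,numpy as np
s=r.sense();print({k:np.round(v,2).tolist() for k,v in s.items()})
for n in("scene","side"):
    p,d=r.snapshot(n);cv2.imwrite(f"pics/{n}0.png",p);np.save(f"{n}0.npy",d)
    c=r.camera_params(n);print(n,{k:np.round(v,3).tolist() for k,v in c.items()})
E
```

```text
pics
{'time': 0.0, 'joint_pos': [69.65, 7.52, 85.33, 0.0, 87.26, -4.89], 'qd': [0.18, -0.0, 0.03, -0.08, 0.02, 0.01], 'joint_efforts': [-0.0, -56.94, -50.06, -0.0, 0.02, -0.0], 'tool_pos': [159.68, 577.78, 230.22], 'tcp_rot': [-179.89, -0.01, 164.54], 'ft_force': [-0.69, 0.21, -0.37], 'wrist_torque': [0.04, -0.03, 0.06], 'grip_force': 0.0, 'finger_gap': 85.6}
scene {'fx': 476.227, 'fy': 476.227, 'cx': 315.521, 'cy': 246.051, 'pose': [[0.858, -0.285, 0.428, 225.487], [-0.514, -0.506, 0.693, -692.231], [0.019, -0.814, -0.58, 591.843], [0.0, 0.0, 0.0, 1.0]]}
side {'fx': 500.841, 'fy': 500.841, 'cx': 325.341, 'cy': 247.261, 'pose': [[-0.958, -0.141, 0.251, 395.712], [-0.287, 0.465, -0.838, 573.943], [0.001, -0.874, -0.486, 536.366], [0.0, 0.0, 0.0, 1.0]]}
```

View pics/scene0.png

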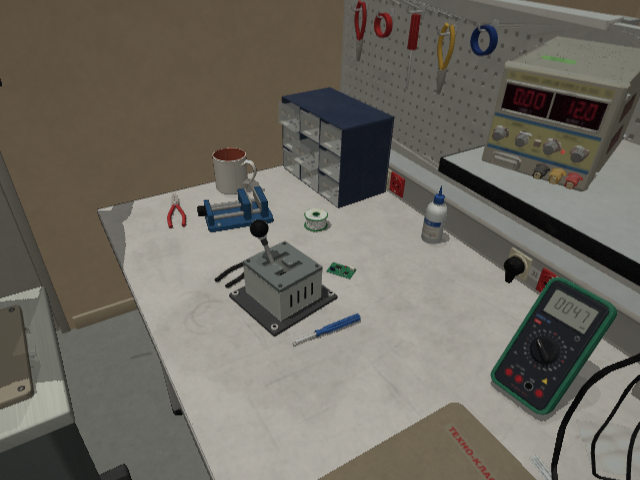

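View pics/side0.png

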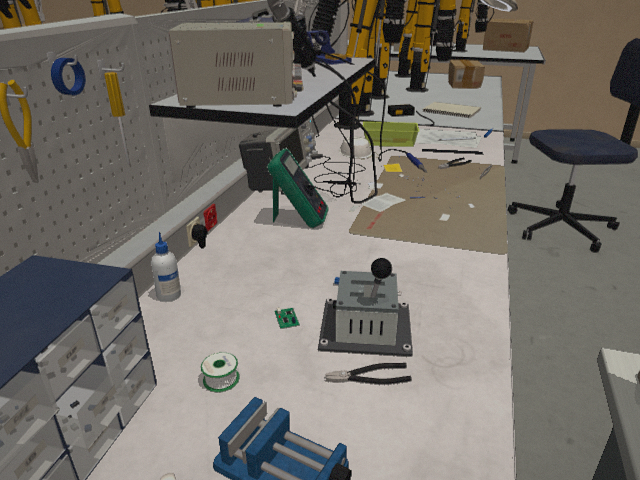

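```bash
cat > h.py <<'E'
import numpy as np,cv2
from bench import r
def cloud(n,d):
    c=r.camera_params(n);v,u=np.mgrid[:480,:640]
    P=np.stack([(u-c['cx'])/c['fx']*d,(v-c['cy'])/c['fy']*d,d],-1)
    T=np.array(c['pose']);return P@T[:3,:3].T+T[:3,3]
def ray(n,uv):
    c=r.camera_params(n);T=np.array(c['pose'])
    q=T[:3,:3]@np.array([(uv[0]-c['cx'])/c['fx'],(uv[1]-c['cy'])/c['fy'],1]);return T[:3,3],q/np.linalg.norm(q)
def knobpix(p,u0,v0,w=18):
    g=p[v0-w:v0+w,u0-w:u0+w].max(2);m=(g<60).astype(np.uint8)
    k,l,st,ce=cv2.connectedComponentsWithStats(cv2.morphologyEx(m,cv2.MORPH_OPEN,np.ones((5,5))))
    i=1+np.argmax(st[1:,4]);x,y,ww,hh,a=st[i];print('knob box',ww,hh,a)
    return x+(ww-1)/2+u0-w,y+(hh-1)/2+v0-w
def tri(a,b):
    (p,u),(q,v)=a,b
    t=np.linalg.lstsq(np.stack([u,-v],1),q-p,rcond=None)[0];A=p+t[0]*u;B=q+t[1]*v
    return (A+B)/2,np.linalg.norm(A-B)
E
python3 - <<'E'
from h import *
R=[];pts=[];base=[]
for n,uv in(("scene",(259,228)),("side",(381,268))):
    p=cv2.imread(f"pics/{n}0.png");d=np.load(n+"0.npy");k=knobpix(p,*uv);R.append(ray(n,k));print(n,k)
    C=cloud(n,d)
    v,u=int(k[1]),int(k[0]);print('depth knob surf',C[v,u].round(1))
    m=(d>0)
    X=C[m];K=C[v,u];near=np.hypot(X[:,0]-K[0],X[:,1]-K[1])<130
    X=X[near];
    for lo,hi,w in((74,86,'top'),(5,12,'base')):
        Y=X[(X[:,2]>lo)&(X[:,2]<hi)]
        rc=cv2.minAreaRect(Y[:,:2].astype(np.float32));print(w,len(Y),np.median(Y[:,2]).round(1),np.round(rc[0],1),np.round(rc[1],1),round(rc[2],2))
print(tri(*R))
E
```

```text
knob box 18 17 255
scene (np.float64(258.5), np.float64(228.0))
depth knob surf [493.  -74.4 151.3]
top 1942 79.2 [524.1 -97.5] [ 97.7 107.2] 11.19
base 1628 7.5 [515.7 -67.2] [150.3 203.9] 12.83
knob box 20 20 327
side (np.float64(380.5), np.float64(268.5))
depth knob surf [498.9 -50.9 152.7]
top 2038 81.2 [524.9 -97.2] [ 96.  107.7] 11.37
base 2651 9.2 [517.9 -64. ] [150.4 202.7] 11.9
(array([499.38319723, -63.79982604, 143.68711384]), np.float64(1.7730172847400532))
```

Request:
jog_arm(
  rows=[
    [[-498,-528,-20],[0,0,2.67]],
    [[-498,-528,-20],[0,0,2.67]],
    [[-498,-528,-20],[0,0,2.67]],
    [[-498,-528,-20],[0,0,2.67]],
    [[-498,-528,-20],[0,0,2.67]],
    [[-498,-528,-20],[0,0,2.67]],
    [[-498,-528,-20],[0,0,2.67]],
    [[-498,-528,-20],[0,0,2.67]],
    [[-498,-528,-20],[0,0,2.67]],
    [[-498,-528,-20],[0,0,2.67]],
  ],
)

```text
time: 1.1
tool_pos: [393.8, 134.5, 245.0]
tcp_rot: [180.0, -0.0, 78.3]
ft_force: [0.8, -0.2, -0.1]
finger_gap: 85.4
grip_force: 0.0
```

Request:
jog_arm(
  rows=[
    [[-173,144,0],[0,0,1.168]],
    [[-173,144,0],[0,0,1.168]],
    [[-173,144,0],[0,0,1.168]],
    [[-173,144,0],[0,0,1.168]],
    [[-173,144,0],[0,0,1.168]],
    [[-173,144,0],[0,0,1.168]],
    [[-173,144,0],[0,0,1.168]],
    [[-173,144,0],[0,0,1.168]],
    [[-173,144,0],[0,0,1.168]],
    [[-173,144,0],[0,0,1.168]],
  ],
)

```text
time: 2.1
tool_pos: [500.3, -61.6, 244.7]
tcp_rot: [-180.0, 0.0, 11.9]
ft_force: [-0.5, -0.4, 0.2]
finger_gap: 85.4
grip_force: 0.0
```

```bash
python3 - <<'E'
from h import *
s=r.sense();print(s['tool_pos'],s['tcp_rot'],s['time'])
p,d=r.snapshot("wrist");cv2.imwrite("pics/w1.png",p);np.save("w1.npy",d)
c=r.camera_params("wrist");print({k:np.round(v,3).tolist() for k,v in c.items()})
E
```

```text
[500.28099973 -61.55422168 244.74937462] [-1.79986355e+02  3.17648283e-02  1.18842868e+01] 2.1
{'fx': 371.648, 'fy': 371.648, 'cx': 315.602, 'cy': 243.016, 'tool_from_camera': [[0.0, -0.961, -0.278, 70.281], [1.0, 0.0, -0.001, -0.229], [0.001, -0.278, 0.961, -141.269], [0.0, 0.0, 0.0, 1.0]]}
```

View pics/w1.png

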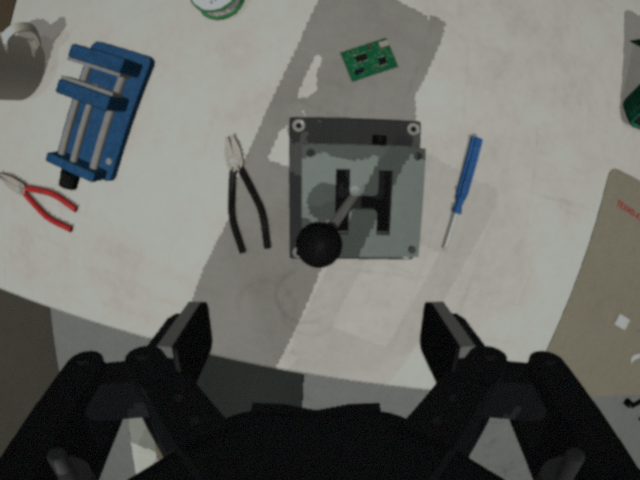

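Request:
jog_arm(
  rows=[
    [[0,2,40],[0,0,0]],
    [[0,2,80],[0,0,0]],
    [[0,2,110],[0,0,0.01]],
    [[0,2,122],[0,0,0.01]],
    [[0,2,122],[0,0,0.01]],
  ],
)

```text
time: 2.65
tool_pos: [499.5, -63.2, 121.3]
tcp_rot: [-179.9, 0.2, 11.2]
ft_force: [0.0, -1.4, -1.1]
finger_gap: 85.3
grip_force: 0.0
```

Request:
jog_arm(
  rows=[
    [[0,0,0],[0,0,0]],
    [[0,0,0],[0,0,0]],
    [[0,0,0],[0,0,0]],
    [[0,0,0],[0,0,0]],
    [[0,0,0],[0,0,0]],
    [[0,0,0],[0,0,0]],
    [[0,0,0],[0,0,0]],
    [[0,0,0],[0,0,0]],
  ],
  grip=25,
  force=25,
)

```text
time: 3.45
tool_pos: [501.8, -63.7, 124.4]
tcp_rot: [180.0, -0.1, 11.1]
ft_force: [-1.1, 0.4, 7.2]
finger_gap: 30.4
grip_force: 24.3
```

Request:
jog_arm(
  rows=[
    [[6,0,0],[0,0,0]],
    [[12,0,-1],[0,0,0]],
    [[18,0,-1],[0,0,0]],
    [[18,0,-1],[0,0,0]],
    [[18,0,-1],[0,0,0]],
  ],
)

```text
time: 3.95
tool_pos: [519.4, -59.7, 125.3]
tcp_rot: [-180.0, -0.1, 11.1]
ft_force: [-0.2, 3.7, 6.8]
finger_gap: 30.5
grip_force: 24.9
```

```bash
cat > look.py <<'E'
from h import *
import sys
s=r.sense();t=np.array(s['tool_pos']);y=np.radians(11.3);d=t-[524.5,-97.3,0]
print('tcp in shifter',round(np.cos(y)*d[0]+np.sin(y)*d[1],1),round(-np.sin(y)*d[0]+np.cos(y)*d[1],1),t[2].round(1),s['ft_force'],s['finger_gap'])
p=r.snapshot("wrist")[0];q=r.snapshot("side")[0][220:380,280:440];w=r.snapshot("scene")[0][190:350,200:360]
im=np.hstack([cv2.resize(a,(380,380),interpolation=cv2.INTER_CUBIC) for a in(w,q)]);cv2.imwrite(f"pics/{sys.argv[1]}.png",im)
cv2.imwrite(f"pics/{sys.argv[1]}w.png",p)
E
python3 look.py a
```

```text
tcp in shifter 2.3 37.9 125.3 [-0.24122915  3.67607135  6.84822304] 30.491427100792887
```

View pics/aw.png

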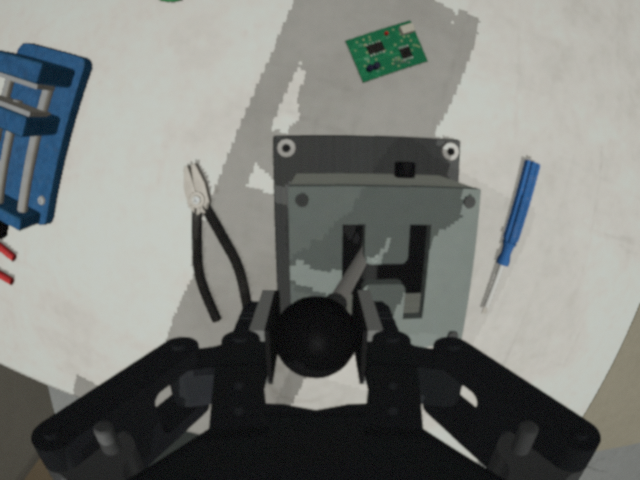

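Request:
jog_arm(
  rows=[
    [[-1,5,-1],[0,0,0]],
    [[-1,10,-3],[0,0,0]],
    [[-1,15,-4],[0,0,0]],
    [[-1,20,-4],[0,0,0]],
    [[-1,20,-4],[0,0,0]],
  ],
)

```text
time: 4.6
tool_pos: [522.1, -80.1, 129.2]
tcp_rot: [180.0, -0.1, 11.1]
ft_force: [-0.8, 3.4, 6.5]
finger_gap: 30.6
grip_force: 25.3
```

Request:
jog_arm(
  rows=[
    [[0,7,-1],[0,0,0]],
    [[0,14,-1],[0,0,0]],
    [[0,21,-1],[0,0,0]],
    [[0,28,-1],[0,0,0]],
    [[0,35,0],[0,0,0]],
    [[0,42,1],[0,0,0]],
    [[0,48,3],[0,0,0]],
    [[0,54,4],[0,0,0]],
    [[0,54,4],[0,0,0]],
    [[0,54,4],[0,0,0]],
  ],
)

```text
time: 5.6
tool_pos: [531.7, -133.5, 123.8]
tcp_rot: [180.0, 0.0, 11.1]
ft_force: [1.0, 0.5, 0.6]
finger_gap: 30.3
grip_force: 25.8
```

```bash
python3 look.py b
```

```text
tcp in shifter -0.0 -36.9 123.8 [0.97888203 0.5311129  0.6378871 ] 30.28591057489954
```

View pics/bw.png

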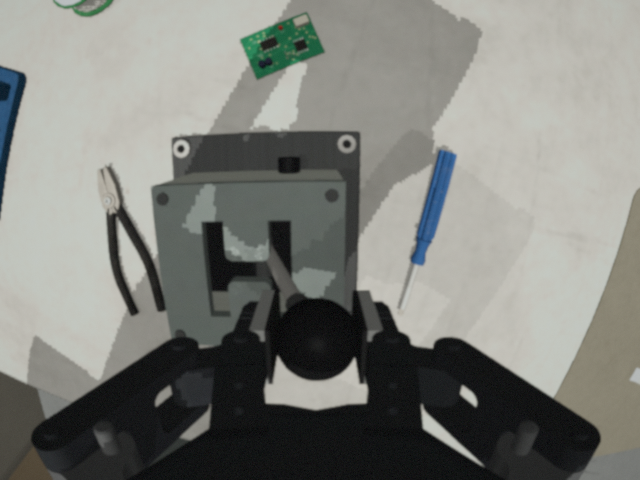

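The lever now stands in the right leg (shaft meets the gate at about (272,250)). Next I push it forward.

Request:
jog_arm(
  rows=[
    [[7,0,0],[0,0,0]],
    [[14,0,1],[0,0,0]],
    [[21,0,2],[0,0,0]],
    [[28,0,3],[0,0,0]],
    [[34,0,4],[0,0,0]],
    [[39,0,6],[0,0,0]],
    [[43,0,7],[0,0,0]],
    [[44,0,7],[0,0,0]],
    [[44,0,7],[0,0,0]],
  ],
)

```text
time: 6.65
tool_pos: [575.0, -124.2, 116.8]
tcp_rot: [-180.0, 0.0, 11.1]
ft_force: [-0.2, 0.5, 1.3]
finger_gap: 30.4
grip_force: 26.1
```

```bash
python3 look.py c
```

```text
tcp in shifter 44.2 -36.3 116.8 [-0.15639173  0.47350812  1.27582843] 30.42876192049015
```

View pics/cw.png

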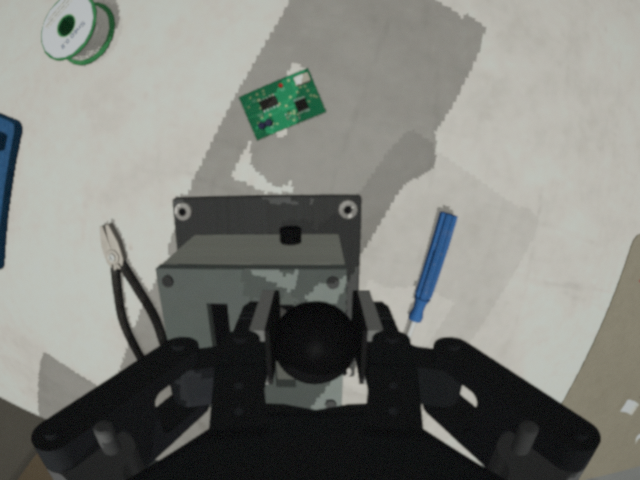

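Request:
jog_arm(
  rows=[
    [[1,0,0],[0,0,0]],
    [[2,0,0],[0,0,0]],
    [[2,0,0],[0,0,0]],
  ],
)

```text
time: 7.1
tool_pos: [576.3, -123.9, 116.4]
tcp_rot: [-180.0, 0.1, 11.1]
ft_force: [-3.0, 0.6, -3.1]
finger_gap: 30.5
grip_force: 25.9
```

Request:
jog_arm(
  rows=[
    [[0,0,0],[0,0,0]],
    [[0,0,0],[0,0,0]],
    [[0,0,0],[0,0,0]],
    [[0,0,0],[0,0,0]],
    [[0,0,0],[0,0,0]],
    [[0,0,0],[0,0,0]],
    [[0,0,0],[0,0,0]],
  ],
  grip=80,
)

```text
time: 7.8
tool_pos: [577.0, -124.0, 117.1]
tcp_rot: [180.0, -0.0, 11.1]
ft_force: [0.6, 0.6, -0.9]
finger_gap: 80.3
grip_force: 0.0
```

Request:
jog_arm(
  rows=[
    [[0,0,-15],[0,0,0]],
    [[0,0,-40],[0,0,0]],
    [[0,0,-80],[0,0,0]],
    [[0,0,-110],[0,0,0]],
    [[0,0,-120],[0,0,0]],
    [[0,0,-120],[0,0,0]],
  ],
)

```text
time: 8.4
tool_pos: [578.3, -124.4, 240.2]
tcp_rot: [179.9, -0.2, 11.1]
ft_force: [-0.4, 0.6, 0.7]
finger_gap: 79.8
grip_force: 0.0
```

```bash
python3 look.py d
```

```text
tcp in shifter 47.4 -37.1 240.2 [-0.36115742  0.60949384  0.68188228] 79.7850366802181
```

View pics/dw.png

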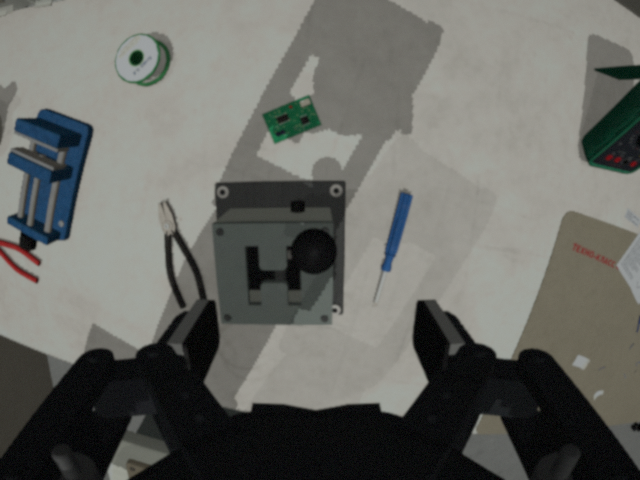

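The knob stands at (314,251) in the picture. That puts it about 41 mm forward and 37 mm right of the gate centre, so lever ≈ 0.33 rad, and the gripper is clear of it.

```bash
python3 -c "
from bench import r
print(r.hand_in())"
```

```text
the job is handed in; nothing more can be done
None
```

I shifted the lever into the front right gear, let go of it, left the board, cutters and screwdriver untouched, and handed the job in; my last measurement put lever at about 0.33 rad and rocker at about 0.29 rad, but the hand-in gave no verdict.

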